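# Move the spare iron control board from the rack to the inspection stand

### The job

At the repair table, three control boards stand in the slots of the black rack. Slide the green one straight up out of its slot and stand it in the slot of the white and aluminium inspection stand, roughly centred along it and either way round; lower it to the bottom before letting go. Leave the blue and the red board standing in the rack, and let go of the board at the end.

Things in the scene. Friction and masses are not known exactly. Their poses are not given: they have to be found in the camera images.
- green_board: Circuit board to move, green, upright: 110 wide (y), 120 high (z), 4 mm thick (x), 0.11-0.23 kg, in any of 3 rack slots. Origin: centre of lower edge. Its grip strip, green, 10 thick, 90 long, fills the top 22 mm: pinch it across x from above. Parts stick out on the +x face only, to 26 mm, 50-85 mm above the lower edge, |y| < 45. Carry it with its lower edge over 140 mm to clear the other boards.
- blue_board: Bystander: blue board, blue strip, size and frame as the green one. The fixed black rack: base 190 x 150 mm, walls 68 mm high, at the boards' yaw; 3 slots 60 mm apart along the boards' x; slot floor 10 mm above the table, so all strips top out at 130 mm; guide ribs 8 mm apart hold the side edges up to 62 mm above the table. Boards stand loose in it, leaning up to 4 degrees.
- red_board: Bystander: red board, red strip, size and frame as the green one, in the same rack. (Also about: a loose white mug and an orange multimeter, farther out than the rack and stand, under 95 mm high.)
- stand_slot (a point): Middle of the slot's floor in the fixed inspection stand, 10 mm above the table; x across the slot, y along it, z up. White base 110 (x) x 170 (y) mm; two aluminium walls 150 long form one slot open at both ends: 9 mm wide up to 34 mm above its floor, then a V mouth opening to 33 mm at 46 mm, the highest point. The board stands in it on its lower edge, its y along the slot; it may lean 8 degrees.

How it is judged:
On the way, in this order (a step that is already met when the one before it is completed fails the run):
1. the green board is drawn up until its lower edge is clear of the rack's guides (height (world z) of green_board above 0.08 m), for 0.1 s.
2. the green board is lowered into the stand's slot, to within 15 mm of its floor, while the fingers still hold it (contact force between the fingers and green_board above 0.5 N and z of green_board in the frame of stand_slot below 0.015 m and x of green_board in the frame of stand_slot between -0.01 and 0.01 m and y of green_board in the frame of stand_slot between -0.03 and 0.03 m), for 0.1 s.
At the end, for the whole second after the job is handed in: The green board, let go and at rest, stands on the floor of the stand's slot (lower edge within 6 mm of it; centre within 8 mm across, 20 mm along), upright and in line with the slot within 12 degrees, either way round; the blue and red boards still stand in their slots (moved under 15 mm) (x of green_board in the frame of stand_slot between -0.008 and 0.008 m and y of green_board in the frame of stand_slot between -0.02 and 0.02 m and z of green_board in the frame of stand_slot between -0.004 and 0.006 m and angle between green_board's own z axis and vertical below 0.21 rad and angle between the y axis of green_board and the y axis of stand_slot, either way round below 0.21 rad and linear speed of green_board below 0.02 m/s and distance of each of blue_board, red_board from where it was at the start of the episode below 0.015 m and angle between each of blue_board, red_board's own z axis and vertical below 0.2 rad); the robot touches nothing.
It fails at once if the blue or the red board is pulled up, shifted more than 20 mm or knocked over (distance of any of blue_board, red_board from where it was at the start of the episode above 0.02 m or angle between any of blue_board, red_board's own z axis and vertical above 0.3 rad).
It also fails if it takes over 48 s, if anything falls off the work surface, if the arm or the gripper's body presses on something with over 40 N, if the wrist force passes 120 N, or if a joint passes its speed limit or range.

### The arm

A 6-joint arm with a two-finger parallel gripper is mounted at the origin on the work surface. World frame = base frame: x ahead of the robot, y to its left, z up, the work surface at z = 0. Lengths are in m, angles in rad, forces in N, time in s.
With the tool pointing down it reaches from about 0.25 to 0.775 m from the base axis. Payload 4 kg.
Tool frame: the origin (TCP) lies midway between the tips of the shut fingers; the grasp point (between the pads) lies 19 mm behind it; z points along the fingers, x is the direction in which the jaws open and shut, and the axes are right-handed (so a half turn about z gives the same grasp; the last joint's range is limited). The gripper opens to 94 mm and grips with 3 to 60 N. Pads are 16 mm wide; open, the fingers measure 119 mm over their backs; the gripper's body (75 mm by 177 mm) begins 78 mm behind the grasp point.
Start: joints at [-1.362, 0.087, 1.371, -0, 1.684, -0.103], TCP at [0.169, -0.524, 0.206] pointing down, gripper open.
Joint ranges: [-3.1, 3.1], [-0.76, 2.03], [0.27, 2.55], [-1.08, 4.22], [0.17, 2.65], [-2.57, 2.57]. Speed limits (rad/s): [2.79, 2.79, 3.14, 3.14, 3.14, 3.14].

### API

Orientations are given as [roll, pitch, yaw] about the fixed x, y, z axes, in that order (R = Rz(yaw) Ry(pitch) Rx(roll)).
In Python, from bench import robot, eyes, close_job gives the robot as it stands.
- The arm moves only by the shell command python3 -m jog 'ROWS'. ROWS is JSON, a list of rows, each a list of 3 entries, a list of its own where there are three numbers: the turn, a rotation vector about the tool's x, y, z in degrees, then the shift along the tool's x, y, z in mm, then the closure, from -1 (fully open) to 1 (shut). In form: [[[wx, wy, wz], [x, y, z], claw], ...]. A call has 1 to 5 rows; each row is the pose to reach, as a shift and turn from the pose commanded when the call began, along the tool's axes at that moment; what a row does not reach only later rows make up. A row lasts 1/10 s, in which the tool goes at most 50 mm and 8.59 degrees, less where a joint would pass 70% of its speed; a pose out of reach is approached as far as the arm can. A call with a gripper value outside its range is refused whole. The fingers move at their own pace and stop on an object; the grip force is fixed at half the most. Time passes only in rows, so rows that repeat a pose let the fingers close. It gives the time, the measured TCP pose, the force and the opening at its end, in the units of the state.
- robot.get_obs(): the state, without advancing time (a new reading comes with each control period).
- eyes.snapshot(name): name is "side" or "top" or "wrist"; returns (picture, depth): 384x512x3 uint8, red, green, blue; 384x512 float32, m along the optical axis (not along the pixel's ray), 0 where there is no reading.
- eyes.camera_params(name): a dict with "mtx" (3x3 intrinsics, pixels), "k1" (the pictures are not rectified: a ray, as slopes to the right and down, at radius r is drawn at 1 + k1 r^2 times it, then the intrinsics apply), "world_to_cam" (4x4, takes a point from world to camera coordinates). Camera axes: x right, y up, looking along -z (the intrinsics and any distortion apply to the point x, -y, -z); pixel columns grow to the right and rows downward; lengths in m; the calibration is good to about 2 mm. A picture is of the moment at which its call begins: read the wrist's pose just before it. camera_params takes no time and is no camera call; for the wrist camera it gives the pose at the moment of the call.
- close_job(): hands the job in, once; it reports no verdict.
The state is a dict: "time": time; "joint_positions": joint angles; "qvel": joint speeds; "joint_torque": joint torques, N m; "tool_pos": TCP position; "ee_rot": TCP orientation; "wrist_force": force on the tool from outside, world axes, zero at the start; "wrist_torque": the same for the moment, N m; "width": finger opening in m.
Only numpy, scipy, OpenCV 4.12 (cv2) and the standard library are available. Lean on these libraries where they do the work, as an engineer would, in place of code of your own. Each camera call takes 0.05 s, during which the arm holds its last target. There are 200 camera calls.

## Working session

There is one attempt and no reset: what is moved stays moved. The work goes in short steps, Python scripts to look and compute and a shell command to move; the robot and the scene stay as the last step left them, time stands still between calls to the robot, and variables do not carry over. Pictures are saved under pics/ and viewed, about 8 in all and at most 12, crops included, and the job is handed in when it is done.

```bash
ls; mkdir -p pics; cat > h.py <<'E'
import numpy as np, cv2
from bench import robot, eyes
from scipy.spatial.transform import Rotation as R
def cloud(name):
    P=eyes.camera_params(name); im,d=eyes.snapshot(name)
    return im,d,pts(P,d),P
def pts(P,d):
    v,u=np.mgrid[0:384,0:512]
    K=np.array(P["mtx"]); k=float(P["k1"])
    xy=cv2.undistortPoints(np.stack([u.ravel(),v.ravel()],1).astype(float)[:,None],K,np.array([k,0,0,0.]))[:,0].reshape(384,512,2)
    T=np.linalg.inv(np.array(P["world_to_cam"]))
    c=np.stack([xy[...,0]*d,-xy[...,1]*d,-d,np.ones_like(d)],-1)
    return (c@T.T)[...,:3]
def save(im,n): cv2.imwrite(f"pics/{n}.png",im[...,::-1])
E
python3 - <<'E'
from h import *
ims=[]
for n in("top","side"):
    im,d,p,P=cloud(n); save(im,n); np.savez(n,im=im,d=d,p=p)
    print(n,np.linalg.inv(np.array(P["world_to_cam"])).round(3).tolist())
print(robot.get_obs())
E
python3 -c "
import cv2,numpy as np
a=np.vstack([cv2.imread('pics/top.png'),cv2.imread('pics/side.png')]);cv2.imwrite('pics/both.png',cv2.resize(a,None,fx=.78,fy=.78))"
```

```text
pics
top [[0.012, 0.993, -0.121, 0.416], [-1.0, 0.012, -0.0, -0.003], [0.001, 0.121, 0.993, 0.992], [0.0, 0.0, 0.0, 1.0]]
side [[0.758, 0.503, -0.416, 0.269], [-0.652, 0.577, -0.491, -0.338], [-0.007, 0.643, 0.766, 0.545], [0.0, 0.0, 0.0, 1.0]]
{'time': 0.1, 'joint_positions': array([-1.36207337e+00,  8.79058745e-02,  1.37204335e+00, -2.60042607e-05,
        1.68360812e+00, -1.03115399e-01]), 'qvel': array([-0.0004829 , -0.00139739, -0.00343692, -0.0006384 , -0.00094065,
       -0.00066457]), 'joint_torque': array([ 2.71519311e-03, -3.41253054e+01, -3.03300726e+01,  7.20155588e-02,
        3.04091640e-02, -9.78704315e-05]), 'tool_pos': array([ 0.16862453, -0.52301257,  0.204438  ]), 'ee_rot': array([-3.14141613e+00,  1.95691148e-03, -1.25896070e+00]), 'wrist_force': array([-0.78367606,  0.16401   , -0.4279646 ]), 'wrist_torque': array([-0.00533044, -0.02497096, -0.0078862 ]), 'width': 0.09404821108120975}
```

View pics/both.png

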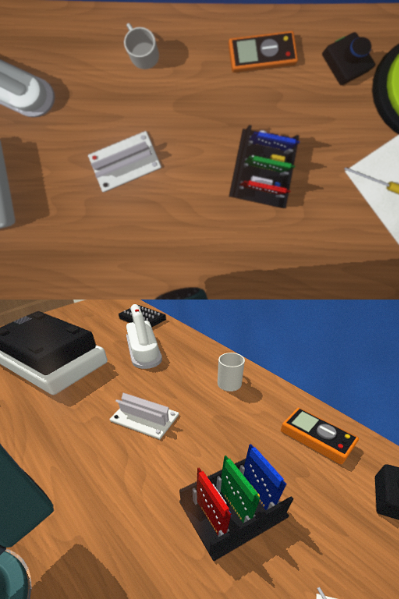

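The top view shows the rack at about (265,168) with the green board in the middle slot, between blue (far) and red (near). The stand is at about (125,160). The side view agrees. Next I measure them.

```bash
python3 - <<'E'
from h import *
def line(q):
    c=q.mean(0); r=cv2.minAreaRect((q*1000).astype(np.float32)); return r
for n in("top","side"):
    z=np.load(n+".npz"); im,d,p=z["im"],z["d"],z["p"]
    hsv=cv2.cvtColor(im,cv2.COLOR_RGB2HSV); H,S,V=cv2.split(hsv)
    Z=p[...,2]; ok=(d>0)
    near=ok&(abs(p[...,1]+.12)<.2)&(p[...,0]<.7)&(p[...,0]>.25)
    for c,m in dict(green=(H>45)&(H<80),blue=(H>100)&(H<130),red=(H<6)|(H>172)).items():
        m=near&m&(S>120)&(V>50)&(Z>.115)&(Z<.145)
        q=p[m]
        if len(q)<10: print(n,c,len(q)); continue
        print(n,c,len(q),"zmax",np.percentile(q[:,2],[50,95]).round(4),"rect",[np.round(v,1) for v in line(q[:,:2])],"med",np.median(q,0).round(4))
    # stand: white/grey, near y ~ +.2
    st=ok&(p[...,1]>.02)&(p[...,1]<.35)&(p[...,0]>.3)&(p[...,0]<.6)&(S<70)
    for lo,hi in((.004,.016),(.045,.065)):
        m=(st&(Z>lo)&(Z<hi)).astype(np.uint8)
        k,l,s,_=cv2.connectedComponentsWithStats(m); 
        for i in np.argsort(-s[1:,4])[:2]+1:
            q=p[l==i]; print(n,lo,len(q),[np.round(v,1) for v in line(q[:,:2])],np.median(q,0).round(4))
t=cv2.imread("pics/top.png"); a=cv2.resize(t[150:270,100:220],(480,480),interpolation=2); b=cv2.resize(t[155:275,285:405],(480,480)[::1],interpolation=2)
cv2.imwrite("pics/crop.png",cv2.resize(np.hstack([a,b]),(800,400)))
E
```

```text
top green 339 zmax [0.1293 0.1321] rect [array([ 506.6, -170.7]), array([107.7,  11.1]), np.float64(78.9)] med [ 0.5052 -0.1728  0.1293]
top blue 369 zmax [0.1292 0.1322] rect [array([ 564.9, -181.9]), array([106.6,  11.6]), np.float64(78.1)] med [ 0.5637 -0.1824  0.1292]
top red 336 zmax [0.1297 0.1322] rect [array([ 447.8, -159.2]), array([108.5,  10.6]), np.float64(78.6)] med [ 0.4476 -0.159   0.1297]
top 0.004 2768 [array([516.6, 203.9]), array([112.1, 170.9]), np.float64(23.7)] [0.5072 0.1987 0.0104]
top 0.045 611 [array([527.5, 208.4]), array([ 17.3, 150.3]), np.float64(23.6)] [0.5272 0.2096 0.0519]
top 0.045 524 [array([504.5, 198.4]), array([ 16.5, 150.4]), np.float64(23.6)] [0.5029 0.1985 0.0527]
side green 721 zmax [0.1302 0.1323] rect [array([ 506.1, -172.8]), array([110.5,  11. ]), np.float64(78.9)] med [ 0.5033 -0.1783  0.1302]
side blue 713 zmax [0.1293 0.1323] rect [array([ 564.5, -184.9]), array([109.1,  11.1]), np.float64(78.3)] med [ 0.5617 -0.1891  0.1293]
side red 712 zmax [0.1306 0.1324] rect [array([ 447.6, -160.7]), array([110.6,  11. ]), np.float64(78.1)] med [ 0.4447 -0.1668  0.1306]
side 0.004 1457 [array([516. , 201.9]), array([111.7, 170.4]), np.float64(24.1)] [0.4933 0.1715 0.0115]
side 0.045 480 [array([526.5, 206.3]), array([ 16.2, 149.6]), np.float64(24.7)] [0.5277 0.2023 0.0509]
side 0.045 211 [array([504.8, 196.3]), array([ 16.8, 148.4]), np.float64(24.8)] [0.5019 0.1918 0.0547]
```

View pics/crop.png

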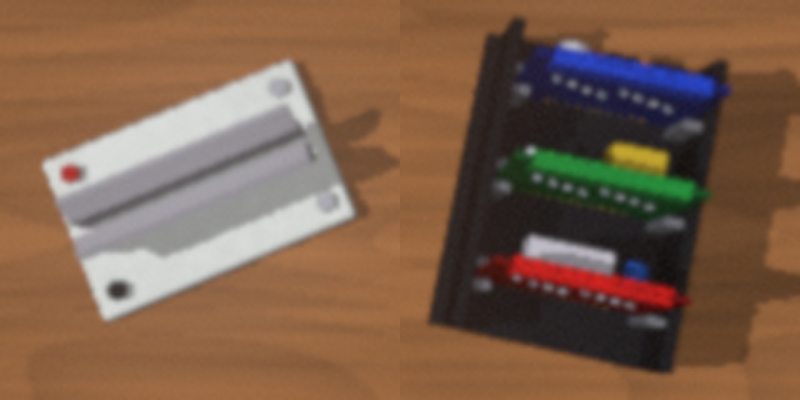

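```bash
cat >> h.py <<'E'
def to(x,y,z,yaw):
    o=robot.get_obs(); M=R.from_euler("xyz",o["ee_rot"]); T=R.from_euler("xyz",[np.pi,0,np.radians(yaw)])
    print("t",o["time"],"pos",o["tool_pos"].round(4),"rpy",np.degrees(o["ee_rot"]).round(2),"w",round(o["width"],4),"F",o["wrist_force"].round(1),"v",abs(o["qvel"]).max().round(3))
    print("turn deg",np.degrees((M.inv()*T).as_rotvec()).round(2),"shift mm",(M.inv().apply(np.array([x,y,z])-o["tool_pos"])*1000).round(1))
E
python3 -c "
from h import *
to(.5065,-.1715,.19,-11.2)"
```

```text
t 0.1 pos [ 0.1686 -0.523   0.2044] rpy [-1.7999e+02  1.1000e-01 -7.2130e+01] w 0.094 F [-0.8  0.2 -0.4] v 0.003
turn deg [ -0.07   0.1  -60.93] shift mm [-230.9 -429.4   15. ]
```

```bash
python3 -m jog '[[[0,0,-6],[-23,-43,0],0],[[0,0,-12],[-46,-86,0],0],[[0,0,-18],[-69,-129,0],0],[[0,0,-24],[-92,-172,0],0],[[0,0,-30],[-115,-215,0],0]]'; python3 -c "
from h import *
to(.5065,-.1715,.19,-11.2)"
```

```text
time: 0.6
tool_pos: [0.3389, -0.3463, 0.205]
ee_rot: [-3.141, 0.001, -0.732]
wrist_force: [0.1, -0.5, 0.4]
width: 0.0573
t 0.6 pos [ 0.3389 -0.3463  0.205 ] rpy [-1.7999e+02  3.0000e-02 -4.1920e+01] w 0.0573 F [ 0.1 -0.5  0.4] v 0.994
turn deg [-2.000e-02  3.000e-02 -3.072e+01] shift mm [   7.9 -242.1   15. ]
```

```bash
python3 -m jog '[[[0,0,-8],[2,-45,0],0],[[0,0,-16],[4,-90,0],0],[[0,0,-23],[5,-135,0],0],[[0,0,-28],[7,-195,0],0],[[0,0,-31],[8,-242,0],0]]'; python3 -m jog '[[[0,0,0],[0,0,0],0],[[0,0,0],[0,0,0],0]]';  python3 - <<'E'
from h import *
to(.5065,-.1715,.19,-11.2)
im,d,p,P=cloud("wrist"); save(im,"w1")
H,S,V=cv2.split(cv2.cvtColor(im,cv2.COLOR_RGB2HSV))
for n in("wrist","top","side"):
    if n!="wrist": im,d,p,P=cloud(n); H,S,V=cv2.split(cv2.cvtColor(im,cv2.COLOR_RGB2HSV))
    m=(d>0)&(H>45)&(H<80)&(S>120)&(V>50)&(p[...,2]>.115)&(p[...,2]<.145)&(abs(p[...,1]+.17)<.08)&(abs(p[...,0]-.506)<.06)
    q=p[m]; print(n,len(q),cv2.minAreaRect((q[:,:2]*1000).astype(np.float32)) if len(q)>9 else "")
E
```

```text
time: 1.1
tool_pos: [0.5024, -0.1774, 0.205]
ee_rot: [3.141, 0.001, -0.192]
wrist_force: [0.5, -0.7, -0.0]
width: 0.047
time: 1.3
tool_pos: [0.5016, -0.1782, 0.2047]
ee_rot: [3.141, 0.002, -0.192]
wrist_force: [0.3, -0.7, 0.3]
width: 0.0472
t 1.3 pos [ 0.5016 -0.1782  0.2047] rpy [ 1.7998e+02  1.0000e-01 -1.1000e+01] w 0.0472 F [ 0.3 -0.7  0.3] v 0.048
turn deg [0.02 0.1  0.2 ] shift mm [ 3.6 -7.5 14.7]
wrist 1197 ((507.2306213378906, -172.4556427001953), (108.98788452148438, 10.445417404174805), 78.99437713623047)
top 180 ((511.2962951660156, -146.16758728027344), (57.33552169799805, 10.681981086730957), 78.82107543945312)
side 695 ((506.4436950683594, -172.97109985351562), (110.34234619140625, 11.168972969055176), 78.47985076904297)
```

View pics/w1.png

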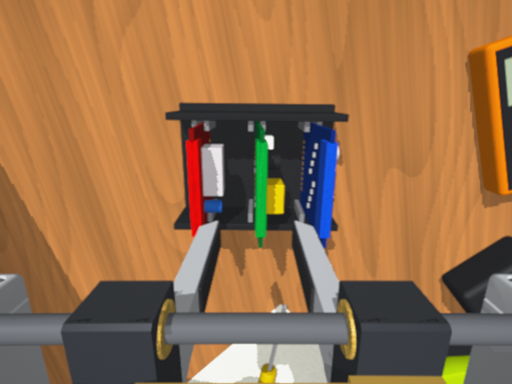

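The wrist view shows the green strip at about (262,185), midway between the fingers, with nothing in their way. I align, then descend.

```bash
python3 -m jog '[[[0,0,0],[4,-7,0],0],[[0,0,0],[4,-7,15],0],[[0,0,0],[4,-7,35],0],[[0,0,0],[4,-7,55],0],[[0,0,0],[4,-7,55],0]]'; python3 -c "
from h import *
to(.507,-.1723,.1005,-11.2)"
```

```text
time: 1.95
tool_pos: [0.5042, -0.1724, 0.146]
ee_rot: [-3.14, 0.008, -0.195]
wrist_force: [-1.0, 0.7, -0.3]
width: 0.0469
t 1.95 pos [ 0.5042 -0.1724  0.146 ] rpy [-179.9     0.44  -11.19] w 0.0469 F [-1.   0.7 -0.3] v 0.064
turn deg [-0.1   0.44  0.01] shift mm [ 3.1 -0.6 45.5]
```

```bash
python3 -m jog '[[[0,0,0],[3,0,10],0],[[0,0,0],[3,0,25],0],[[0,0,0],[3,0,40],0],[[0,0,0],[3,0,45],0],[[0,0,0],[3,0,45],0]]'; python3 -m jog '[[[0,0,0],[0,0,0],0],[[0,0,0],[0,0,0],0]]'; python3 -c "
from h import *
to(.507,-.1723,.1005,-11.2)"
```

```text
time: 2.45
tool_pos: [0.5089, -0.1732, 0.1039]
ee_rot: [-3.141, 0.003, -0.194]
wrist_force: [0.2, -0.1, 1.1]
width: 0.0473
time: 2.65
tool_pos: [0.5102, -0.1738, 0.1063]
ee_rot: [3.141, -0.002, -0.194]
wrist_force: [-0.1, -0.2, 0.4]
width: 0.0469
t 2.65 pos [ 0.5102 -0.1738  0.1063] rpy [ 1.7997e+02 -9.0000e-02 -1.1140e+01] w 0.0469 F [-0.1 -0.2  0.4] v 0.002
turn deg [ 0.03 -0.09  0.06] shift mm [-3.5 -0.9  5.8]
```

```bash
python3 -m jog '[[[0,0,0],[0,0,0],0],[[0,0,0],[0,0,0],0],[[0,0,0],[0,0,0],0]]'; python3 -m jog '[[[0,0,0],[-1,0,2],0],[[0,0,0],[-2,0,4],0],[[0,0,0],[-2,0,4],0],[[0,0,0],[-2,0,4],0],[[0,0,0],[-2,0,4],0]]'; python3 -c "
from h import *
to(.507,-.1723,.1005,-11.2)"
```

```text
time: 2.95
tool_pos: [0.5099, -0.1737, 0.1058]
ee_rot: [3.141, -0.001, -0.194]
wrist_force: [0.1, -0.3, -0.7]
width: 0.047
time: 3.45
tool_pos: [0.5078, -0.1732, 0.1015]
ee_rot: [3.141, -0.0, -0.194]
wrist_force: [-0.6, -0.1, 0.5]
width: 0.0469
t 3.45 pos [ 0.5078 -0.1732  0.1015] rpy [ 1.7999e+02 -1.0000e-02 -1.1140e+01] w 0.0469 F [-0.6 -0.1  0.5] v 0.002
turn deg [ 0.01 -0.01  0.06] shift mm [-1.  -0.8  1. ]
```

```bash
python3 -m jog '[[[0,0,0],[-1,-1,0],0.3],[[0,0,0],[-1,-1,0],0.6],[[0,0,0],[-1,-1,0],1],[[0,0,0],[-1,-1,0],1],[[0,0,0],[-1,-1,0],1]]'; python3 -m jog '[[[0,0,0],[0,0,0],1],[[0,0,0],[0,0,0],1],[[0,0,0],[0,0,0],1],[[0,0,0],[0,0,-2],1],[[0,0,0],[0,0,-4],1]]'; python3 -m jog '[[[0,0,0],[0,0,-5],1],[[0,0,0],[0,0,-10],1],[[0,0,0],[0,0,-15],1],[[0,0,0],[0,0,-20],1],[[0,0,0],[0,0,-20],1]]'; python3 -c "
from h import *
to(.507,-.1723,.25,-11.2)"
```

```text
time: 3.95
tool_pos: [0.507, -0.172, 0.1015]
ee_rot: [3.141, 0.0, -0.194]
wrist_force: [0.2, 0.3, 0.7]
width: 0.0102
time: 4.45
tool_pos: [0.5059, -0.1716, 0.1041]
ee_rot: [-3.141, 0.003, -0.195]
wrist_force: [-3.3, 1.0, -2.9]
width: 0.0094
time: 4.95
tool_pos: [0.5071, -0.1721, 0.1266]
ee_rot: [3.141, -0.001, -0.194]
wrist_force: [-4.2, 1.4, 0.9]
width: 0.0099
t 4.95 pos [ 0.5071 -0.1721  0.1266] rpy [ 1.7998e+02 -3.0000e-02 -1.1130e+01] w 0.0099 F [-4.2  1.4  0.9] v 0.006
turn deg [ 0.02 -0.03  0.07] shift mm [ 1.000e-01  3.000e-01 -1.234e+02]
```

```bash
python3 -m jog '[[[0,0,0],[0,0,-10],1],[[0,0,0],[0,0,-22],1],[[0,0,0],[0,0,-36],1],[[0,0,0],[0,0,-48],1],[[0,0,0],[0,0,-60],1]]'; python3 -m jog '[[[0,0,0],[0,0,-15],1],[[0,0,0],[0,0,-30],1],[[0,0,0],[0,0,-45],1],[[0,0,0],[0,0,-58],1],[[0,0,0],[0,0,-65],1]]';  python3 -m jog '[[[0,0,0],[0,0,0],1],[[0,0,0],[0,0,0],1]]'; python3 - <<'E'
from h import *
to(.516,.2027,.25,24)
for n in("side",):
    im,d,p,P=cloud(n); save(im,"lift")
    H,S,V=cv2.split(cv2.cvtColor(im,cv2.COLOR_RGB2HSV))
    m=(d>0)&(H>45)&(H<80)&(S>120)&(V>50)&(p[...,2]>.1)&(abs(p[...,1]+.17)<.1)&(abs(p[...,0]-.506)<.09)
    q=p[m]; print(n,len(q),q.min(0),q.max(0))
    f=q[(q[:,2]>.17)&(q[:,2]<.235)]; 
    A=np.c_[f[:,1:],np.ones(len(f))]; co=np.linalg.lstsq(A,f[:,0],rcond=None)[0]; print("plane x=ay+bz+c",co)
    for a in np.arange(.14,.28,.01):
        s=q[(q[:,2]>a)&(q[:,2]<a+.01)]
        if len(s): print(round(a,3),s[:,1].min().round(4),s[:,1].max().round(4),len(s))
E
```

```text
time: 5.45
tool_pos: [0.5085, -0.1725, 0.1883]
ee_rot: [3.141, -0.005, -0.194]
wrist_force: [0.6, 0.6, -1.2]
width: 0.01
time: 5.95
tool_pos: [0.5075, -0.1723, 0.2525]
ee_rot: [3.141, -0.002, -0.194]
wrist_force: [-0.1, -0.6, -1.8]
width: 0.0096
time: 6.15
tool_pos: [0.5068, -0.172, 0.25]
ee_rot: [-3.142, 0.001, -0.194]
wrist_force: [0.0, -0.7, -1.7]
width: 0.0099
t 6.15 pos [ 0.5068 -0.172   0.25  ] rpy [-1.7999e+02  4.0000e-02 -1.1140e+01] w 0.0099 F [ 0.  -0.7 -1.7] v 0.018
turn deg [-2.000e-02  4.000e-02 -3.514e+01] shift mm [-6.340e+01 -3.694e+02  1.000e-01]
side 3653 [ 0.44108515 -0.22688811  0.15957896] [ 0.51902026 -0.11789239  0.36091849]
plane x=ay+bz+c [0.19459974 0.0046208  0.5369892 ]
0.15 -0.2249 -0.159 2
0.16 -0.2265 -0.1182 149
0.17 -0.2267 -0.119 265
0.18 -0.2269 -0.1182 288
0.19 -0.2267 -0.1191 308
0.2 -0.2265 -0.1182 309
0.21 -0.2263 -0.119 280
0.22 -0.2265 -0.1183 287
0.23 -0.2267 -0.1184 319
0.24 -0.2265 -0.1185 288
0.25 -0.2268 -0.118 196
0.26 -0.2265 -0.1187 327
0.27 -0.2269 -0.1179 516
0.28 -0.2267 -0.1273 117
```

View pics/lift.png

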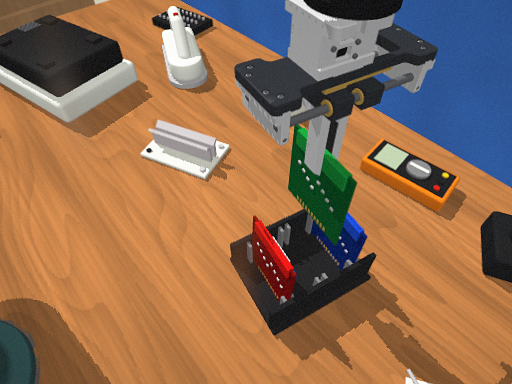

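The side view shows the green board held upright at about (322,180), clear of the rack, with red and blue still in their slots. Now I carry it across.

```bash
python3 -m jog '[[[0,0,-1],[-2,-12,0],1],[[0,0,-3.5],[-6,-37,0],1],[[0,0,-7],[-13,-74,0],1],[[0,0,-10.5],[-19,-111,0],1],[[0,0,-14],[-25,-148,0],1]]'; python3 -c "
from h import *
to(.516,.2027,.25,24)"
```

```text
time: 6.7
tool_pos: [0.5104, -0.0198, 0.2498]
ee_rot: [-3.141, 0.001, 0.053]
wrist_force: [0.4, 0.1, -1.3]
width: 0.01
t 6.7 pos [ 0.5104 -0.0198  0.2498] rpy [-1.7996e+02  7.0000e-02  3.0400e+00] w 0.01 F [ 0.4  0.1 -1.3] v 0.735
turn deg [ -0.05   0.06 -20.96] shift mm [ 1.740e+01 -2.219e+02 -1.000e-01]
```

```bash
python3 -m jog '[[[0,0,-3.5],[3,-37,0],1],[[0,0,-7],[6,-74,0],1],[[0,0,-11],[9,-111,0],1],[[0,0,-14],[12,-148,0],1],[[0,0,-17],[14,-180,0],1]]'; python3 -m jog '[[[0,0,-2],[-1,-22,0],1],[[0,0,-3],[-1,-32,0],1],[[0,0,-4],[-1,-40,0],1],[[0,0,-4],[-1,-40,0],1],[[0,0,-4],[-1,-40,0],1]]'; python3 - <<'E'
from h import *
to(.516,.2027,.25,24)
im,d,p,P=cloud("side"); save(im,"over")
H,S,V=cv2.split(cv2.cvtColor(im,cv2.COLOR_RGB2HSV))
m=(d>0)&(H>45)&(H<80)&(S>120)&(V>50)&(p[...,2]>.12)&(abs(p[...,1]-.2)<.1)&(abs(p[...,0]-.51)<.09)
q=p[m]; a=np.radians(24); ex=np.array([np.cos(a),np.sin(a)]); ey=np.array([-np.sin(a),np.cos(a)])
r=q[:,:2]-[.516,.2027]; u=r@ex; v=r@ey
print("along ext",np.percentile(v,[.5,99.5]),"zmin",q[:,2].min())
f=(q[:,2]<.25); A=np.c_[v[f],q[f,2]-.2,np.ones(f.sum())]
for _ in range(3):
    co=np.linalg.lstsq(A,u[f],rcond=None)[0]; k=abs(A@co-u[f])<.004; idx=np.where(f)[0][k]; f=np.zeros(len(q),bool); f[idx]=1; A=np.c_[v[f],q[f,2]-.2,np.ones(f.sum())]
print("across (near face) slope-v, slope-z, offset",co)
# stand again
st=(d>0)&(p[...,1]>.1)&(p[...,1]<.33)&(p[...,0]>.4)&(p[...,0]<.64)&(S<70)
for lo,hi in((.004,.016),(.045,.065)):
    mm=(st&(p[...,2]>lo)&(p[...,2]<hi)).astype(np.uint8); k,l,s,_=cv2.connectedComponentsWithStats(mm)
    for i in np.argsort(-s[1:,4])[:2]+1: print(lo,s[i,4],cv2.minAreaRect((p[l==i][:,:2]*1000).astype(np.float32)))
E
```

```text
time: 7.2
tool_pos: [0.515, 0.1611, 0.2497]
ee_rot: [-3.141, 0.001, 0.351]
wrist_force: [-0.3, -0.1, -1.5]
width: 0.0098
time: 7.7
tool_pos: [0.5016, 0.1951, 0.2504]
ee_rot: [3.141, 0.0, 0.415]
wrist_force: [0.8, 1.0, -1.3]
width: 0.0095
t 7.7 pos [0.5016 0.1951 0.2504] rpy [1.7996e+02 1.0000e-02 2.3810e+01] w 0.0095 F [ 0.8  1.  -1.3] v 0.013
turn deg [ 0.04  0.01 -0.19] shift mm [16.2 -1.2  0.4]
along ext [-0.05680764  0.05193464] zmin 0.15891505753369417
across (near face) slope-v, slope-z, offset [ 0.00211897  0.00163928 -0.01831833]
0.004 1458 ((516.421630859375, 201.5987548828125), (110.71812438964844, 169.42855834960938), 24.421615600585938)
0.045 468 ((527.0798950195312, 206.9281463623047), (17.52140998840332, 149.14044189453125), 25.573442459106445)
0.045 211 ((504.40386962890625, 196.10671997070312), (16.45253562927246, 148.13526916503906), 24.0147705078125)
```

View pics/over.png

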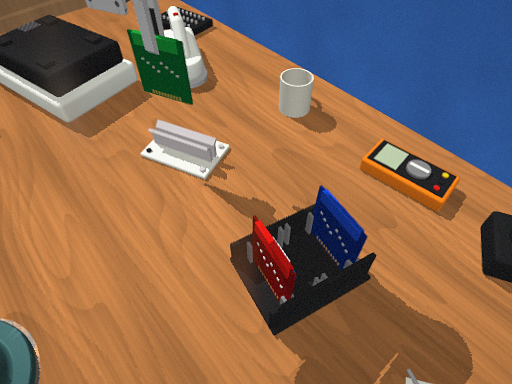

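The board hangs level above and beside the stand at about (160,68). It needs +16 mm across. Then I go down to just above the mouth and measure again.

```bash
python3 -m jog '[[[0,0,0],[5,0,0],1],[[0,0,0],[11,-1,0],1],[[0,0,0],[16,-1,10],1],[[0,0,0],[16,-1,25],1],[[0,0,0],[16,-1,40],1]]'; python3 -m jog '[[[0,0,0],[0,0,14],1],[[0,0,0],[0,0,26],1],[[0,0,0],[0,0,38],1],[[0,0,0],[0,0,43],1],[[0,0,0],[0,0,43],1]]'; python3 -m jog '[[[0,0,0],[0,0,0],1],[[0,0,0],[0,0,0],1]]'; cat > chk.py <<'E'
from h import *
to(.516,.2027,.1015,24.1)
a=np.radians(24.1); ex=np.array([np.cos(a),np.sin(a)]); ey=np.array([-np.sin(a),np.cos(a)])
for n in("side","top"):
    im,d,p,P=cloud(n); save(im,"chk_"+n)
    H,S,V=cv2.split(cv2.cvtColor(im,cv2.COLOR_RGB2HSV)); uv=p[...,:2]-[.516,.2027]; u=uv@ex; v=uv@ey; Z=p[...,2]
    g=(d>0)&(H>45)&(H<80)&(S>120)&(V>50)&(abs(u)<.03)&(abs(v)<.1)&(Z>.02)
    if g.sum()>20: print(n,"along",np.percentile(v[g],[.5,99.5]).round(4),"z",Z[g].min().round(4),Z[g].max().round(4))
    f=g&(Z<Z[g].max()-.028) if g.any() else g
    if f.sum()>50:
        A=np.c_[v[f],Z[f]-.1,np.ones(f.sum())]; b=u[f]
        for _ in range(3):
            co=np.linalg.lstsq(A,b,rcond=None)[0]; k=abs(A@co-b)<.003; A,b=A[k],b[k]
        print(" near face slopes v,z; off",co.round(4), "u at lower edge",(co[2]+co[1]*(Z[g].min()-.1)).round(4))
    w=(d>0)&(S<70)&(abs(u)<.05)&(abs(v)<.08)&(Z>.045)&(Z<.062)
    print(" wall outer edges u",np.percentile(u[w],[1,99]).round(4),"v",np.percentile(v[w],[1,99]).round(4))
E
python3 chk.py
```

```text
time: 8.25
tool_pos: [0.5155, 0.203, 0.2084]
ee_rot: [-3.141, 0.002, 0.416]
wrist_force: [-0.3, 0.3, -0.7]
width: 0.0099
time: 8.75
tool_pos: [0.5152, 0.203, 0.1664]
ee_rot: [-3.141, 0.002, 0.417]
wrist_force: [0.8, -0.3, -1.4]
width: 0.0099
time: 8.95
tool_pos: [0.5163, 0.2033, 0.1685]
ee_rot: [3.141, -0.002, 0.417]
wrist_force: [0.2, -0.5, -0.4]
width: 0.0097
t 8.95 pos [0.5163 0.2033 0.1685] rpy [ 1.7998e+02 -1.1000e-01  2.3870e+01] w 0.0097 F [ 0.2 -0.5 -0.4] v 0.004
turn deg [ 0.02 -0.11 -0.23] shift mm [-0.6  0.4 67. ]
side along [-0.0555  0.0536] z 0.0807 0.2011
 near face slopes v,z; off [ 0.011   0.0082 -0.0022] u at lower edge -0.0023
 wall outer edges u [-0.0208  0.0176] v [-0.0748  0.0719]
top along [-0.0408 -0.0214] z 0.1941 0.2002
 wall outer edges u [-0.0205  0.0202] v [-0.0743  0.0106]
```

Across-slot alignment is within 1 mm, so I insert.

```bash
python3 -m jog '[[[0,0,0],[0,0,8],1],[[0,0,0],[0,0,16],1],[[0,0,0],[0,0,24],1],[[0,0,0],[0,0,31],1],[[0,0,0],[0,0,36],1]]'; python3 -m jog '[[[0,0,0],[0,0,4],1],[[0,0,0],[0,0,8],1],[[0,0,0],[0,0,12],1],[[0,0,0],[0,0,16],1],[[0,0,0],[0,0,16],1]]'; python3 chk.py
```

```text
time: 9.55
tool_pos: [0.5152, 0.203, 0.13]
ee_rot: [-3.141, 0.002, 0.416]
wrist_force: [0.2, -0.0, -1.7]
width: 0.0099
time: 10.05
tool_pos: [0.5154, 0.203, 0.1147]
ee_rot: [-3.142, 0.001, 0.417]
wrist_force: [0.1, -0.6, -1.8]
width: 0.0095
t 10.05 pos [0.5154 0.203  0.1147] rpy [-1.800e+02  7.000e-02  2.387e+01] w 0.0095 F [ 0.1 -0.6 -1.8] v 0.011
turn deg [-0.    0.07 -0.23] shift mm [ 0.5  0.6 13.2]
side along [-0.0552  0.0533] z 0.0448 0.146
 near face slopes v,z; off [-0.0003  0.0012 -0.0032] u at lower edge -0.0032
 wall outer edges u [-0.0206  0.0175] v [-0.0749  0.0731]
 wall outer edges u [-0.0202  0.0203] v [-0.0741 -0.0001]
```

```bash
python3 -m jog '[[[0,0,0],[0,0,3],1],[[0,0,0],[0,0,6],1],[[0,0,0],[0,0,9],1],[[0,0,0],[0,0,11],1],[[0,0,0],[0,0,11],1]]'; python3 -m jog '[[[0,0,0],[0,0,0],1],[[0,0,0],[0,0,1],1],[[0,0,0],[0,0,2],1],[[0,0,0],[0,0,2],1],[[0,0,0],[0,0,2],1]]'; python3 -m jog '[[[0,0,0],[0,0,1],1],[[0,0,0],[0,0,1],1],[[0,0,0],[0,0,1],1]]'; python3 chk.py
```

```text
time: 10.65
tool_pos: [0.5154, 0.203, 0.1039]
ee_rot: [-3.142, 0.001, 0.416]
wrist_force: [0.7, -0.2, -2.0]
width: 0.0097
time: 11.15
tool_pos: [0.5157, 0.2031, 0.1025]
ee_rot: [3.142, 0.0, 0.416]
wrist_force: [0.4, -0.3, -2.2]
width: 0.0098
time: 11.45
tool_pos: [0.516, 0.2032, 0.1017]
ee_rot: [3.141, -0.001, 0.417]
wrist_force: [-0.2, -0.7, -0.3]
width: 0.01
t 11.45 pos [0.516  0.2032 0.1017] rpy [ 1.7999e+02 -4.0000e-02  2.3860e+01] w 0.01 F [-0.2 -0.7 -0.3] v 0.001
turn deg [ 0.01 -0.04 -0.24] shift mm [-0.1  0.4  0.2]
side along [-0.0555  0.0525] z 0.0438 0.1326
 near face slopes v,z; off [-0.0015 -0.0053 -0.0027] u at lower edge -0.0024
 wall outer edges u [-0.0207  0.0175] v [-0.0752  0.0722]
top along [-0.0406 -0.0242] z 0.1274 0.1328
 wall outer edges u [-0.0202  0.0202] v [-0.0743 -0.0031]
```

Wrist weight is dropping off, which means floor contact is starting. I press another 1–2 mm to confirm, then let go.

```bash
python3 -m jog '[[[0,0,0],[0,0,1],1],[[0,0,0],[0,0,1.5],1],[[0,0,0],[0,0,1.5],1],[[0,0,0],[0,0,1.5],1],[[0,0,0],[0,0,1.5],1]]'
```

```text
time: 12.05
tool_pos: [0.5162, 0.2032, 0.1017]
ee_rot: [3.141, -0.002, 0.417]
wrist_force: [-1.2, -0.4, 6.0]
width: 0.0095
```

```bash
python3 -m jog '[[[0,0,0],[0,0,-1],0.7],[[0,0,0],[0,0,-1],0.5],[[0,0,0],[0,0,-1],0.3],[[0,0,0],[0,0,-1],0.2],[[0,0,0],[0,0,-1],0]]'; python3 -m jog '[[[0,0,0],[0,0,0],0],[[0,0,0],[0,0,-8],0],[[0,0,0],[0,0,-20],0],[[0,0,0],[0,0,-35],0],[[0,0,0],[0,0,-55],0]]'; python3 -m jog '[[[0,0,0],[0,0,-30],0],[[0,0,0],[0,0,-60],0],[[0,0,0],[0,0,-85],0],[[0,0,0],[0,0,-85],0],[[0,0,0],[0,0,-85],0]]'; python3 chk.py; python3 - <<'E'
from h import *
im,d,p,P=cloud("side")
H,S,V=cv2.split(cv2.cvtColor(im,cv2.COLOR_RGB2HSV))
for c,m in dict(blue=(H>100)&(H<130),red=(H<6)|(H>172)).items():
    q=p[m&(d>0)&(S>120)&(V>50)&(p[...,2]>.115)&(p[...,2]<.145)&(abs(p[...,1]+.17)<.1)&(abs(p[...,0]-.5)<.1)]
    print(c,cv2.minAreaRect((q[:,:2]*1000).astype(np.float32)))
E
```

```text
time: 12.55
tool_pos: [0.5156, 0.2031, 0.1007]
ee_rot: [3.142, 0.001, 0.417]
wrist_force: [-0.2, -0.5, -0.5]
width: 0.0425
time: 13.05
tool_pos: [0.5156, 0.2031, 0.1573]
ee_rot: [3.141, 0.0, 0.417]
wrist_force: [0.1, 1.0, -0.2]
width: 0.0469
time: 13.55
tool_pos: [0.516, 0.2032, 0.242]
ee_rot: [3.141, -0.002, 0.417]
wrist_force: [-0.8, 0.3, 0.1]
width: 0.0468
t 13.55 pos [0.516  0.2032 0.242 ] rpy [ 1.7998e+02 -1.3000e-01  2.3870e+01] w 0.0468 F [-0.8  0.3  0.1] v 0.056
turn deg [ 0.02 -0.13 -0.23] shift mm [ -0.6   0.4 140.5]
side along [-0.0555  0.0527] z 0.0406 0.1325
 near face slopes v,z; off [0.0001 0.0994 0.0066] u at lower edge 0.0007
 wall outer edges u [-0.0209  0.0172] v [-0.0751  0.0724]
top along [-0.0433  0.0057] z 0.1259 0.1334
 wall outer edges u [-0.0202  0.0198] v [-0.0743  0.028 ]
blue ((564.3639526367188, -184.7679901123047), (109.67477416992188, 10.479894638061523), 79.17256927490234)
red ((447.7471618652344, -161.0147247314453), (109.76034545898438, 11.542351722717285), 78.38688659667969)
```

View pics/chk_side.png

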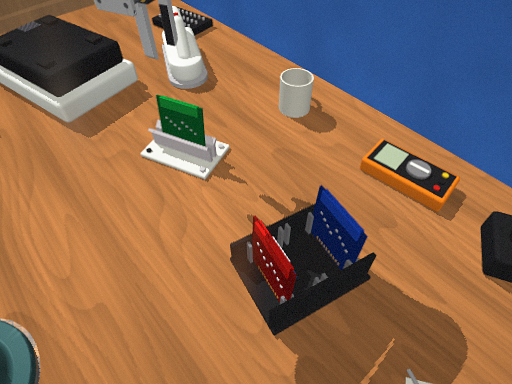

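```bash
python3 -c "
from bench import close_job
print(close_job())"
```

```text
the job is handed in; nothing more can be done
None
```

The green board is out of the rack and standing in the inspection stand's slot. I have let go of it, and the gripper is well clear above it. I handed the job in at about 13.7 s of the 48 s allowed; `close_job()` gives no verdict.

**Floor contact:** before I let go, the downward move stalled at TCP z = 0.1017 m with about 6 N of upward force. That is the height at which I had gripped the board in its rack slot, and both slot floors are 10 mm above the table.

**Last measurements after release:**
- **Position:** the lower edge is about 0.3 mm off centre across the slot and about 1.4 mm along it. The strip's top reads 132–133 mm, as it did in the rack.
- **Lean:** the board tipped to about 5.7° in the loose slot once free, within the 12° limit. Its yaw is in line with the slot.
- **Blue and red boards:** both still stand in the rack. Their side-camera positions match the first measurement to within 0.5 mm.

No check failed. The top and side cameras disagreed by about 2 mm on the stand's position, mostly along the slot, so I used the average. During lowering, the top view of the board was mostly blocked by the gripper, so the board's position there comes from the side camera.

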